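Clamp a half-carved figure with the long T-key

ROBOT

A 7-joint arm with a two-finger parallel gripper is mounted at the origin on the work surface. World frame = base frame: x ahead of the robot, y to its left, z up, the work surface at z = 0. Lengths are in m, angles in rad, forces in N, time in s.
With the tool pointing down it reaches from about 0.425 to 0.875 m from the base axis. Payload 4.7 kg.
Tool frame: the origin (TCP) lies on the centre line of the jaws, within the pads' length; the fingertips stand ahead of it and the grasp point (between the pads) lies 2 mm behind it (nose_length is the z of the fingertips in the tool frame, in m); z points along the fingers, y is the line along which they close (so a half turn about z gives the same grasp; the last joint's range is limited). The gripper opens to 87 mm and grips with 3 to 60 N. Pads are 19 mm wide; open, the fingers measure 117 mm over their backs; the gripper's body (75 mm by 190 mm) begins 51 mm behind the grasp point.
Start: joints at [1.317, 0.321, -0.07, 1.45, 0.023, 1.371, -0.057], TCP at [0.172, -0.627, 0.24] pointing down, gripper open.
Joint ranges: [-2.86, 2.86], [-0.3, 2.09], [-1.38, 1.24], [0.06, 2.45], [-1.56, 4.7], [0.09, 2.05], [-2.69, 2.69]. Speed limits (rad/s): [2.57, 2.57, 3.14, 3.14, 3.14, 3.14, 3.14].

INTERFACE

Orientations are given as a rotation vector (axis times angle).
In Python, from bench import * gives the robot as it stands.
- The arm moves only by the tool send_rows, never from a script. Its arguments are lists of equal length, an entry for each row: "xyz": the shift along the tool's x, y, z in mm, a list of three; "dr": the turn, a rotation vector about the tool's x, y, z in rad, a list of three. A call has exactly 10 rows; each row is the pose to reach, as a shift and turn from the pose commanded when the call began, along the tool's axes at that moment; what a row does not reach only later rows make up. A row lasts 1/12 s, in which the tool goes at most 41.7 mm and 7.16 degrees, less where a joint would pass 70% of its speed; a pose out of reach is approached as far as the arm can. A call with a gripper value outside its range is refused whole. "jaw" is the finger opening in mm, from 0 to 87, set as the call begins (left out, the last holds). The fingers move at their own pace and stop on an object; "grip_force" is the grip in N (left out, the last holds). Time passes only in rows, so rows that repeat a pose let the fingers close, or fill a call up. It gives the time, the measured TCP pose, the force, the opening and the grip force at its end, in the units of the state.
- get_state(): the state, without advancing time (a new reading comes with each control period).
- get_image(name): name is "scene" or "side" or "wrist"; returns the picture (480x640x3 uint8, red, green, blue); there is no depth.
- calibration(name): a dict with "vfov" (degrees; the focal length in pixels is half the picture's height over the tangent of half this angle, whatever the lens; pixels are square), "cx", "cy" (the principal point, pixels), "rvec" (rotation vector, rad) and "tvec" (3), from world to camera coordinates, as OpenCV has them; the wrist camera has in their place "hand_eye" (4x4, takes a point from camera to tool coordinates, whose origin is the TCP and whose axes are the flange's). Camera axes: x right, y down, z forward; pixel columns grow to the right and rows downward; lengths in m; the calibration is good to about 2 mm. A picture is of the moment at which its call begins: read the wrist's pose just before it. calibration takes no time and is no camera call.
- close_job(): hands the job in; it is judged then, once.
The state is a dict: "time": time; "joint_positions": joint angles; "qd": joint speeds; "joint_torque": joint torques, N m; "position": TCP position; "tool_rot": TCP orientation; "ft_force": force on the tool from outside, world axes, zero at the start; "torque": the same for the moment, N m; "grip_width": opening from 0.0 (shut) to 1.0 (fully open); "grip_force": force on a finger pad.
Only numpy, scipy, OpenCV 4.12 (cv2) and the standard library are available. Lean on these libraries where they do the work, as an engineer would, in place of code of your own. Each camera call takes 0.05 s, during which the arm holds its last target. There are 200 camera calls.

TASK

Stand the half-carved figure with the square plinth upright on the base plate between the open jaws of the carving clamp, then take the T-key from its stand, lower it down the clamp's shaft onto the square stem and turn the stem clockwise to its stop so that the jaw holds the figure tight. Finally draw the key out, stand it back in its wooden stand and let go; leave everything else on the bench where it is.

Things in the scene. Friction and masses are not known exactly. Their poses are not given: they have to be found in the camera images.
- clamp: Carving clamp fixed to the bench, grey and dark steel. Origin on the bench under it; y runs from the fixed jaw to the shaft tower, z up. In mm: base plate x -55 to 55, y -90 to 125, 20 thick; tower 80 x 80 centred at x 0, y 80, top z 130; fixed jaw x -35 to 35, y -80 to -56, top z 66; moving jaw beside the tower, same width and top.
- bay (a point): Point on top of the base plate (z 20), midway between the open jaws (clamp y -24): where the figure's underside goes. Axes as the clamp. The jaws stand 64 mm apart along y at stem 0; the moving jaw's rubber pad advances towards -y by 20 mm per rad of stem.
- shaft_mouth (a point): Centre of the round mouth of the tower's vertical shaft, 48 mm in diameter, straight down to the base plate (110 mm deep). Axes as the clamp.
- stem_top (a point): Tip of the recessed stem on the shaft's axis, at z 52, 78 mm below the mouth. The stem is a 16 mm square from z 20 to 43, with a tapered round nose from there to 52. Its x and y are square to the stem's faces and turn with it; at stem 0 they are parallel to the clamp's.
- stem (a joint): Turn of the stem, rad: starts 0 to 0.15 (open), grows clockwise seen from above, hard stop at 1.2. Stiff: about 0.2 N m, rising to 0.3 N m as the pad is squeezed. It stays where it is left. The figure is first gripped at about 0.9.
- pad (a joint): How far the spring-backed rubber pad is pressed back into the moving jaw, m: 0 free; 1 N per mm; about 0.006 with the figure clamped and the stem at its stop.
- key_grip (a point): Centre of the crossbar of the steel T-key (about 260 g), 174 mm above its foot. The bar is 100 mm long along this point's x, 16 mm wide along y and 18 mm high; z runs up the shank (12 mm thick).
- key_foot (a point): Centre of the key's lower end, same axes. The lowest 46 mm is a square socket, 26.5 mm outside and 18.5 mm inside, its faces parallel and square to the crossbar, open below to a depth of 28 mm. Fully down on the stem the foot is at z 24.
- stand_hole (a point): Centre of the mouth (z 80) of the round hole in the key's stand, a fixed dark wooden block 100 x 100 x 80 mm. The hole is 48 mm wide and 60 mm deep; the key stands loose and upright in it with its foot at z 20.
- figure_center (a point): Centre of the half-carved wooden figure, 150 mm tall (about 280 g), half-way up. Square plinth 46 x 46 x 50 mm high, square torso 30 x 30 mm from 50 to 112 mm up (faces parallel to the plinth's), smaller head above. It starts upright on the bench. x and y are square to its faces, z up.
- figure_foot (a point): Centre of the underside of the figure's plinth, same axes.
- roundfig_center (a point): Bystander: finished figure with a round foot, 66 mm wide, 150 mm tall; half-way up.
- giraffe_center (a point): Bystander: carved giraffe on a 70 x 50 mm base, 153 mm tall; half-way up.
- stump: Bystander: fixed upright wooden stump, 92 mm wide, 80 mm high; origin under it.
- oil_center (a point): Bystander: white oil bottle, 56 mm wide, 130 mm tall; half-way up.
- offcut_center (a point): Bystander: wooden offcut 50 x 120 x 35 mm lying flat; its centre.
- mallet_center (a point): Bystander: wooden mallet lying down, head 60 mm thick and 110 mm long; centre of its head.
- chisel_grip (a point): Bystander: chisel 200 mm long, lying; its handle.
Things that resemble listed ones, but are neither listed nor needed, are in the scene too. What is meant by the clamp is not turquoise, and is the smaller of those in its own colour. Leave any purple look-alike of the part that bears figure_center alone.

How it is judged:
On the way, in this order (a step that is already met when the one before it is completed fails the run):
1. the figure stands upright on the base plate between the jaws, which are still open (x of figure_foot in the frame of clamp between -0.02 and 0.02 m and y of figure_foot in the frame of clamp between -0.04 and -0.01 m and z of figure_foot in the frame of clamp below 0.026 m and angle between figure_center's own z axis and vertical below 0.1 rad and value of joint stem below 0.4 rad), for 0.3 s.
2. the key's socket is down over the square stem, with the figure standing between the jaws (x of figure_foot in the frame of clamp between -0.02 and 0.02 m and y of figure_foot in the frame of clamp between -0.04 and -0.01 m and z of figure_foot in the frame of clamp below 0.026 m and angle between figure_center's own z axis and vertical below 0.1 rad and horizontal distance between key_foot and stem_top below 0.006 m and z of key_foot in the frame of stem_top below -0.018 m and angle between key_grip's own z axis and vertical below 0.12 rad and value of joint stem below 0.6 rad), for 0.1 s.
3. the stem is turned to its stop by the key and the figure is held tight (x of figure_foot in the frame of clamp between -0.02 and 0.02 m and y of figure_foot in the frame of clamp between -0.04 and -0.01 m and angle between figure_center's own z axis and vertical below 0.1 rad and horizontal distance between key_foot and stem_top below 0.006 m and z of key_foot in the frame of stem_top below -0.018 m and angle between key_grip's own z axis and vertical below 0.12 rad and value of joint stem above 1.05 rad and value of joint pad above 0.002 m), for 0.2 s.
At the end, for the whole second after the job is handed in: Figure upright (0.1 rad) on the base plate between the jaws (within 20 mm of their middle), stem at 1.05 rad or more, pad pressed in over 2 mm; key upright (0.15 rad) at the bottom of the stand's hole (foot below z 30 mm, within 15 mm of its axis) (x of figure_foot in the frame of clamp between -0.02 and 0.02 m and y of figure_foot in the frame of clamp between -0.04 and -0.01 m and z of figure_foot in the frame of clamp below 0.026 m and angle between figure_center's own z axis and vertical below 0.1 rad and value of joint stem above 1.05 rad and value of joint pad above 0.002 m and horizontal distance between key_foot and stand_hole below 0.015 m and height (world z) of key_foot below 0.03 m and angle between key_grip's own z axis and vertical below 0.15 rad); the robot touches nothing.
It fails at once if a bystander is moved by more than 30 mm (distance of any of roundfig_center, giraffe_center, mallet_center, chisel_grip, oil_center, offcut_center from where it was at the start of the episode above 0.03 m).
It also fails if it takes over 69 s, if anything falls off the work surface, if the arm or the gripper's body presses on something with over 40 N, if the wrist force passes 120 N, or if a joint passes its speed limit or range.

## Working session

There is one attempt and no reset: what is moved stays moved. The work goes in short steps, Python scripts to look and compute and a tool call to move; the robot and the scene stay as the last step left them, time stands still between calls to the robot, and variables do not carry over. Pictures are saved under pics/ and viewed, at most 10 in all, crops included, and the job is handed in when it is done.

Besides the shell and the picture viewer there is one more tool, called after "Call:" as a command line: name --argument value ..., lists and objects as JSON in quotes. send_rows: Moves the arm, as the interface text tells. Its arguments: {"type":"object","properties":{"xyz":{"type":"array"},"dr":{"type":"array"},"jaw":{"type":"number"},"grip_force":{"type":"number"}},"required":["xyz","dr"]}

```bash
mkdir -p pics; ls; python3 - <<'E'
from bench import *
import cv2
s=get_state();print(s)
for n in ["scene","side","wrist"]:
    im=get_image(n);cv2.imwrite(f"pics/{n}0.png",im[:,:,::-1]);print(n,calibration(n))
E
```

```text
pics
{'time': 0.0, 'joint_positions': array([ 1.31709736,  0.32184765, -0.07006514,  1.45169092,  0.02259218,
        1.37081604, -0.05691222]), 'qd': array([-0.00079842,  0.00093372, -0.0006759 , -0.0004296 ,  0.00015089,
       -0.00039981,  0.00075933]), 'joint_torque': array([-4.25016433e-04, -4.91282451e+01, -4.04550070e-01, -3.12525773e+01,
       -6.40596240e-02,  4.38896427e-02,  1.75153496e-04]), 'position': array([ 0.17179782, -0.62632937,  0.23843735]), 'tool_rot': array([-3.11154737e+00, -4.19140238e-01,  5.66927328e-04]), 'ft_force': array([0.55599914, 0.11531795, 0.3410102 ]), 'torque': array([ 0.03647949,  0.01123597, -0.00529931]), 'grip_force': 0.0, 'grip_width': 0.9982436441561903}
scene {'vfov': 51.39803833111029, 'cx': 325.93896971114066, 'cy': 245.16470976597714, 'rvec': array([ 1.88346361,  1.42627528, -0.69521067]), 'tvec': array([-0.1114542 , -0.16868373,  1.58033509])}
side {'vfov': 57.061093600392766, 'cx': 318.7283255638399, 'cy': 246.7002240044401, 'rvec': array([ 0.27578626, -2.76040402,  1.30802431]), 'tvec': array([0.48191431, 0.19474016, 1.18414225])}
wrist {'vfov': 68.01542185813672, 'cx': 322.96816197250695, 'cy': 238.71455620046322, 'hand_eye': array([[ 1.79865429e-04, -9.63323773e-01, -2.68341716e-01,
         7.44206192e-02],
       [ 9.99999692e-01,  3.78139612e-04, -6.87204015e-04,
         1.13897970e-03],
       [ 7.63470597e-04, -2.68341509e-01,  9.63323545e-01,
        -1.45179400e-01],
       [ 0.00000000e+00,  0.00000000e+00,  0.00000000e+00,
         1.00000000e+00]])}
```

View pics/scene0.png

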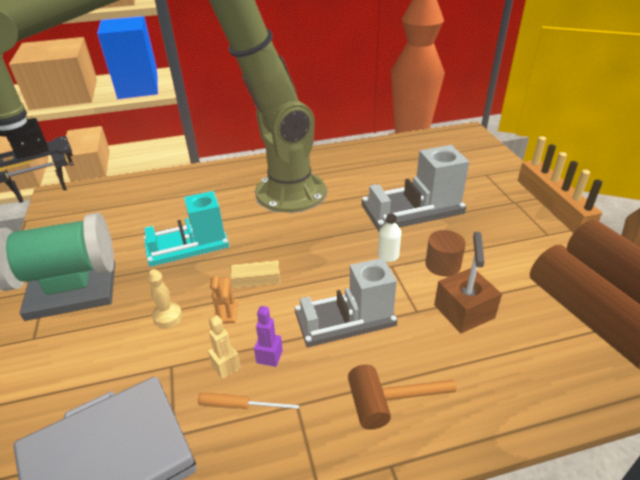

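View pics/side0.png

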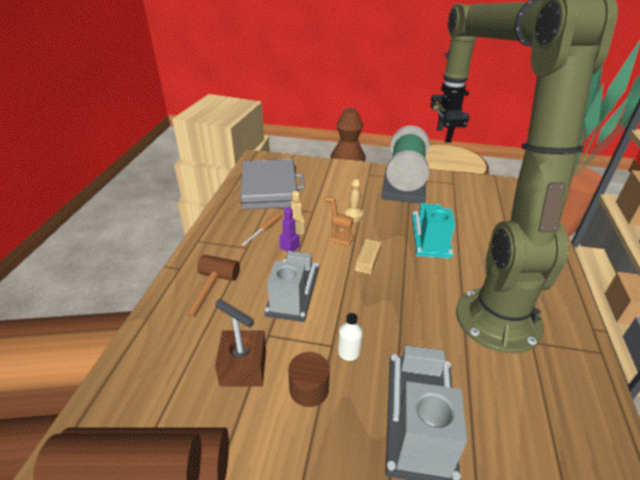

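```bash
cat > h.py <<'E'
from bench import *
import cv2, numpy as np
from scipy.spatial.transform import Rotation as R
def cam(n,st=None):
    c=calibration(n);f=240/np.tan(np.radians(c["vfov"])/2)
    if n=="wrist":
        st=st or get_state()
        T=np.eye(4);T[:3,:3]=R.from_rotvec(st["tool_rot"]).as_matrix();T[:3,3]=st["position"]
        M=T@c["hand_eye"]
    else:
        V=np.eye(4);V[:3,:3]=R.from_rotvec(c["rvec"]).as_matrix();V[:3,3]=c["tvec"];M=np.linalg.inv(V)
    return f,c["cx"],c["cy"],M
def onz(k,uv,z):
    f,cx,cy,M=k;uv=np.atleast_2d(uv).astype(float)
    d=np.c_[(uv[:,0]-cx)/f,(uv[:,1]-cy)/f,np.ones(len(uv))]@M[:3,:3].T
    o=M[:3,3];return o+d*((z-o[2])/d[:,2])[:,None]
def proj(k,P):
    f,cx,cy,M=k;p=(np.atleast_2d(P)-M[:3,3])@M[:3,:3];return np.c_[cx+f*p[:,0]/p[:,2],cy+f*p[:,1]/p[:,2]]
E
python3 - <<'E'
from h import *
np.set_printoptions(precision=3,suppress=True)
a=cam("scene");b=cam("side")
def sh(n,u,v,z): print(n,z,onz(a,u,z)[0] if u else "",onz(b,v,z)[0] if v else "")
sh("mouth",(375,272),(290,272),.13)
sh("figtop",(216,320),(297,192),.15)
sh("bar",(479,249),(235,313),.194)
sh("roundtop",(155,272),(355,181),.15)
sh("bigmouth",(447,156),(435,410),.13)
s=cv2.imread("pics/scene0.png");d=cv2.imread("pics/side0.png")
r=lambda i,x,y,w,h:cv2.resize(i[y:y+h,x:x+w],(400,300),interpolation=cv2.INTER_CUBIC)
cv2.imwrite("pics/c1.png",np.vstack([np.hstack([r(s,290,250,120,90),r(s,410,230,120,90)]),np.hstack([r(s,190,300,120,90),r(d,200,240,160,120)])]))
E
```

```text
mouth 0.13 [0.56  0.078 0.13 ] [0.554 0.068 0.13 ]
figtop 0.15 [ 0.623 -0.271  0.15 ] [ 0.616 -0.275  0.15 ]
bar 0.194 [0.619 0.285 0.194] [0.618 0.283 0.194]
roundtop 0.15 [ 0.446 -0.385  0.15 ] [ 0.447 -0.379  0.15 ]
bigmouth 0.13 [0.142 0.451 0.13 ] [0.192 0.386 0.13 ]
```

View pics/c1.png

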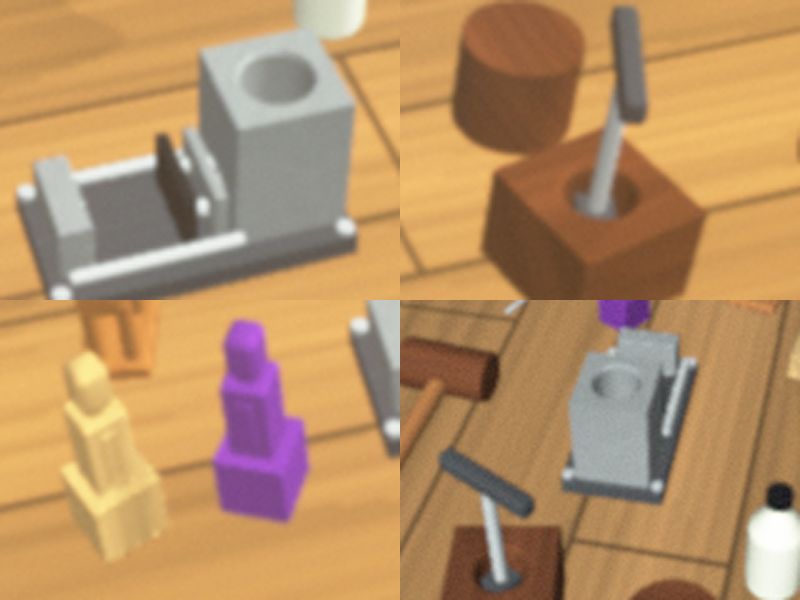

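```bash
python3 - <<'E'
from h import *
np.set_printoptions(precision=3,suppress=True)
a=cam("scene");b=cam("side")
c=lambda x,y,x0,y0,k:np.c_[x0+np.array(x)*k,y0+np.array(y)*k]
print("mouth",onz(a,[372.5,273.4],.13),onz(b,[286.8,272.8],.13))
T=onz(a,c([200,305,353,240],[48,28,103,130],290,250,.3),.13);print("tower",T,T.mean(0))
e=np.diff(T[[0,1,2,3,0]],axis=0);print(np.linalg.norm(e,axis=1),np.arctan2(e[:,1],e[:,0]))
P=onz(a,c([67,107,165],[207,258,223],190,300,.3),0);e=np.diff(P,axis=0);print("plinth",P,(P[0]+P[2])/2,np.linalg.norm(e,axis=1),np.arctan2(e[:,1],e[:,0]))
print("hole",onz(a,[470.6,287.6],.08),onz(b,[240,350],.08))
S=onz(a,c([95,205,305,185],[175,130,212,265],410,230,.3),.08);print("stand",S,S.mean(0))
B=onz(a,[[477.5,233.6],[479.6,263.6]],.2);B2=onz(b,c([245,330],[155,205],200,240,.4),.2);print("bar",B,B2)
st=get_state();Rm=R.from_rotvec(st["tool_rot"]).as_matrix();print(Rm)
print((np.array([.62,-.273,.24])-st["position"])@Rm)
E
```

```text
mouth [[0.563 0.071 0.13 ]] [[0.561 0.073 0.13 ]]
tower [[0.521 0.033 0.13 ]
 [0.521 0.107 0.13 ]
 [0.599 0.111 0.13 ]
 [0.602 0.034 0.13 ]] [0.561 0.071 0.13 ]
[0.074 0.078 0.078 0.082] [ 1.561  0.055 -1.533 -3.128]
plinth [[ 0.598 -0.306  0.   ]
 [ 0.645 -0.285  0.   ]
 [ 0.628 -0.246  0.   ]] [ 0.613 -0.276  0.   ] [0.051 0.042] [0.419 1.976]
hole [[0.619 0.286 0.08 ]] [[0.616 0.292 0.08 ]]
stand [[0.584 0.224 0.08 ]
 [0.564 0.318 0.08 ]
 [0.655 0.342 0.08 ]
 [0.676 0.244 0.08 ]] [0.62  0.282 0.08 ]
bar [[0.578 0.302 0.2  ]
 [0.667 0.259 0.2  ]] [[0.493 0.231 0.2  ]
 [0.412 0.272 0.2  ]]
[[ 0.964  0.265 -0.   ]
 [ 0.265 -0.964  0.001]
 [-0.    -0.001 -1.   ]]
[ 0.526 -0.222 -0.001]
```

```bash
cat >> h.py <<'E'
np.set_printoptions(precision=4,suppress=True)
def to(x,y,z,th,st=None):
    "shift (mm, tool axes) and dr (rad) from measured pose to TCP x,y,z pointing down with tool y at world angle th"
    st=st or get_state();Rm=R.from_rotvec(st["tool_rot"]).as_matrix()
    yv=np.array([np.cos(th),np.sin(th),0]);zv=np.array([0,0,-1.]);G=np.c_[np.cross(yv,zv),yv,zv]
    d=(np.array([x,y,z])-st["position"])@Rm*1000;r=R.from_matrix(Rm.T@G).as_rotvec()
    print("to xyz",d.round(1),"dr",r.round(4),"pos",st["position"],"th",np.arctan2(Rm[1,1],Rm[0,1]).round(4),"t",round(st["time"],2));return d,r
E
python3 - <<'E'
from h import *
a=cam("scene");print("purple",onz(a,[263.5,306.6],.15),"giraffe",onz(a,[220,280],.15),"green top",onz(a,[75,215],.2))
to(.617,-.274,.30,.41)
import bench;print([n for n in dir(bench) if n[0]!='_'])
E
```

```text
purple [[ 0.6135 -0.1766  0.15  ]] giraffe [[ 0.5114 -0.2523  0.15  ]] green top [[ 0.2488 -0.5538  0.2   ]]
to xyz [ 522.5 -222.2  -61. ] dr [-0.0011 -0.0012 -1.7129] pos [ 0.1719 -0.6264  0.2387] th -1.3029 t 0.15
['MotionError', 'calibration', 'close_job', 'get_image', 'get_state', 'nose_length']
```

Call:
send_rows --xyz '[[0,0,-40],[0,0,-80],[0,0,-110],[30,-13,-110],[70,-30,-110],[108,-46,-110],[146,-62,-110],[184,-78,-110],[222,-94,-110],[260,-110,-110]]' --dr '[[0,0,-0.1],[0,0,-0.2],[0,0,-0.3],[0,0,-0.4],[0,0,-0.5],[0,0,-0.6],[0,0,-0.7],[0,0,-0.8],[0,0,-0.9],[0,0,-1.0]]' --jaw 87

```text
time: 0.98
position: [0.3948, -0.4503, 0.3495]
tool_rot: [-2.527, -1.867, 0.0]
ft_force: [0.5, -0.3, -0.1]
grip_width: 1.002
grip_force: 0.0
```

```bash
python3 -c "
from h import *
print(nose_length);to(.617,-.274,.30,.41)"
```

```text
0.017
to xyz [233.8 160.6  49.4] dr [-0.0002  0.0001 -0.7081] pos [ 0.3948 -0.4503  0.3495] th -0.2981 t 0.98
```

Call:
send_rows --xyz '[[30,20,0],[60,40,0],[90,60,10],[120,80,20],[150,102,30],[180,123,40],[210,144,49],[234,160,49],[234,160,49],[234,160,49]]' --dr '[[0,0,-0.1],[0,0,-0.2],[0,0,-0.3],[0,0,-0.4],[0,0,-0.5],[0,0,-0.6],[0,0,-0.7],[0,0,-0.708],[0,0,-0.708],[0,0,-0.708]]'

```text
time: 1.82
position: [0.6173, -0.2738, 0.2995]
tool_rot: [-1.723, -2.625, -0.001]
ft_force: [0.2, -1.2, 0.4]
grip_width: 1.0
grip_force: 0.0
```

```bash
python3 - <<'E'
from h import *
st=get_state();im=get_image("wrist");cv2.imwrite("pics/w1.png",im[:,:,::-1])
k=cam("wrist",st)
h=cv2.cvtColor(im,cv2.COLOR_RGB2HSV)
print(st["position"],proj(k,[[.617,-.274,.15],[.617,-.274,.112],[.617,-.274,0]]))
E
```

```text
[ 0.6173 -0.2738  0.2995] [[321.5187 228.1796]
 [321.6746 218.749 ]
 [321.9856 199.9259]]
```

View pics/w1.png

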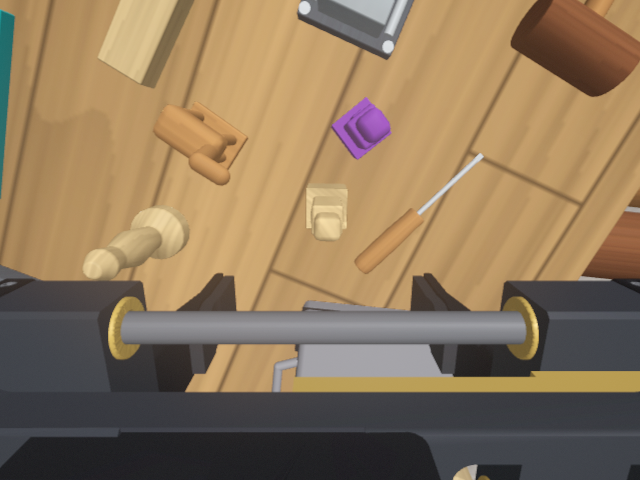

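```bash
python3 - <<'E'
from h import *
st=get_state();k=cam("wrist",st)
im=cv2.imread("pics/w1.png");h=cv2.cvtColor(im,cv2.COLOR_BGR2HSV)
print(h[195,313],h[222,327],h[200,280],h[215,343])
c=im[170:250,285:365]
m=((h[...,1]<135)&(h[...,2]>140)).astype(np.uint8);m[:170]=0;m[250:]=0;m[:,:285]=0;m[:,365:]=0
ys,xs=np.nonzero(m);print(len(xs),xs.min(),xs.max(),ys.min(),ys.max())
cs,_=cv2.findContours(m,0,2);c=max(cs,key=cv2.contourArea);print(cv2.approxPolyDP(c,3,True)[:,0].tolist(),cv2.minAreaRect(c))
Q=onz(k,[[307,186],[346,185]],.05);print(Q,np.linalg.norm(Q[1]-Q[0]),np.arctan2(*(Q[1]-Q[0])[[1,0]]))
e=(Q[1]-Q[0])/np.linalg.norm(Q[1]-Q[0]);n=np.array([e[1],-e[0],0]);print("centre",Q.mean(0)+.023*n,"head",onz(k,[327,228],.15))
E
```

```text
[ 19  85 231] [ 20  82 239] [ 18 111 204] [ 20  93 205]
6400 285 364 170 249
[[285, 170], [285, 249], [364, 249], [364, 170]] ((324.5, 209.5), (79.0, 79.0), 90.0)
[[ 0.5914 -0.2615  0.05  ]
 [ 0.6307 -0.2435  0.05  ]] 0.04317673860529394 0.43182724123427474
centre [ 0.6207 -0.2734  0.05  ] head [[ 0.6202 -0.2746  0.15  ]]
```

```bash
python3 -c "
from h import *
to(.6205,-.274,.104,.42)"
```

```text
to xyz [  0.1   5.  195.9] dr [-0.001  -0.0005 -0.014 ] pos [ 0.6162 -0.276   0.2999] th 0.406 t 1.87
```

Call:
send_rows --xyz '[[0,4,30],[0,4,60],[0,4,90],[0,4,120],[0,4,145],[0,4,165],[0,4,180],[0,4,190],[0,4,196],[0,4,196]]' --dr '[[0,0,-0.014],[0,0,-0.014],[0,0,-0.014],[0,0,-0.014],[0,0,-0.014],[0,0,-0.014],[0,0,-0.014],[0,0,-0.014],[0,0,-0.014],[0,0,-0.014]]'

```text
time: 2.7
position: [0.6186, -0.2759, 0.1036]
tool_rot: [-1.712, -2.632, 0.002]
ft_force: [0.0, 0.2, 0.2]
grip_width: 0.998
grip_force: 0.0
```

Call:
send_rows --xyz '[[0,0,0],[0,0,0],[0,0,0],[0,0,0],[0,0,0],[0,0,0],[0,0,0],[0,0,0],[0,0,0],[0,0,0]]' --dr '[[0,0,0],[0,0,0],[0,0,0],[0,0,0],[0,0,0],[0,0,0],[0,0,0],[0,0,0],[0,0,0],[0,0,0]]' --jaw 10 --grip_force 25

```text
time: 3.53
position: [0.62, -0.2746, 0.1046]
tool_rot: [1.711, 2.635, 0.001]
ft_force: [-0.4, 1.2, -2.4]
grip_width: 0.341
grip_force: 24.8
```

```bash
python3 -c "
from h import *
to(.565,-.032,.25,0.025)
print(get_state()['grip_width'])"
```

```text
to xyz [ 244.    48.5 -145.4] dr [ 0.0004 -0.0001  0.3941] pos [ 0.62   -0.2746  0.1046] th 0.4191 t 3.53
0.3407348373277996
```

Call:
send_rows --xyz '[[0,0,-25],[0,0,-60],[0,0,-95],[0,0,-130],[0,0,-165],[0,0,-190],[20,4,-195],[50,10,-195],[85,17,-195],[120,24,-195]]' --dr '[[0,0,0],[0,0,0],[0,0,0],[0,0,0],[0,0,0],[0,0,0],[0,0,0.05],[0,0,0.1],[0,0,0.15],[0,0,0.2]]'

```text
time: 4.37
position: [0.5919, -0.1546, 0.2983]
tool_rot: [-1.969, -2.445, 0.001]
ft_force: [1.6, 0.9, -3.3]
grip_width: 0.343
grip_force: 25.0
```

Call:
send_rows --xyz '[[24,15,0],[48,30,0],[48,30,0],[48,30,0],[48,30,0],[48,30,0],[48,30,0],[48,30,0],[48,30,0],[48,30,0]]' --dr '[[0,0,0.1],[0,0,0.194],[0,0,0.194],[0,0,0.194],[0,0,0.194],[0,0,0.194],[0,0,0.194],[0,0,0.194],[0,0,0.194],[0,0,0.194]]'

```text
time: 5.2
position: [0.6117, -0.1026, 0.2995]
tool_rot: [-2.194, -2.248, 0.0]
ft_force: [-0.3, -0.4, -4.7]
grip_width: 0.344
grip_force: 25.0
```

```bash
python3 - <<'E'
from h import *
st=get_state();im=get_image("wrist");cv2.imwrite("pics/w2.png",im[:,:,::-1])
k=cam("wrist",st);print(st["position"],proj(k,[[.562,.072,.13],[.565,-.032,.02]]))
to(.565,-.032,.3,.025,st)
E
```

```text
[ 0.6117 -0.1026  0.2995] [[262.8103   1.5438]
 [282.9016 140.5974]]
to xyz [ 71.7 -44.9  -0.5] dr [-0.0001  0.0001 -0.0008] pos [ 0.6117 -0.1026  0.2995] th 0.0242 t 5.2
```

View pics/w2.png

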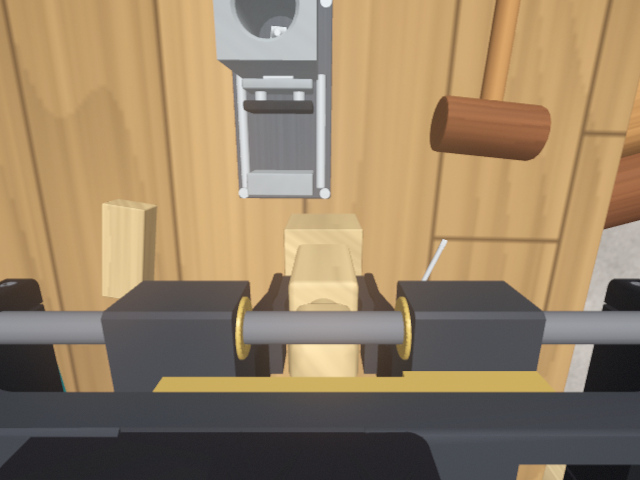

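```bash
python3 - <<'E'
from h import *
st=get_state();k=cam("wrist",st)
print(onz(k,[[247,171],[312,171],[246,194],[314,194],[244,101],[313,101],[244,111],[313,111]],.066))
print("tower front edge",onz(k,[[219,60],[317,61],],.13),"bolts",onz(k,[[243,193],[325,193]],.02))
to(.565,-.032,.3,.025,st)
E
```

```text
[[ 0.5322 -0.0633  0.066 ]
 [ 0.6004 -0.0616  0.066 ]
 [ 0.5304 -0.0876  0.066 ]
 [ 0.603  -0.0858  0.066 ]
 [ 0.5315  0.0056  0.066 ]
 [ 0.6003  0.0073  0.066 ]
 [ 0.5311 -0.0039  0.066 ]
 [ 0.6004 -0.0022  0.066 ]]
tower front edge [[0.5259 0.0301 0.13  ]
 [0.6048 0.0313 0.13  ]] bolts [[ 0.517  -0.0935  0.02  ]
 [ 0.6151 -0.091   0.02  ]]
to xyz [ 71.5 -45.   -0.5] dr [ 0.      0.0001 -0.0005] pos [ 0.6117 -0.1024  0.2995] th 0.0245 t 5.25
```

Call:
send_rows --xyz '[[18,-11,0],[37,-22,0],[55,-33,0],[72.5,-44,0],[72.5,-44,20],[72.5,-44,50],[72.5,-44,80],[72.5,-44,100],[72.5,-44,115],[72.5,-44,115]]' --dr '[[0,0,0],[0,0,0],[0,0,0],[0,0,0],[0,0,0],[0,0,0],[0,0,0],[0,0,0],[0,0,0],[0,0,0]]'

```text
time: 6.08
position: [0.5635, -0.0308, 0.1809]
tool_rot: [-2.19, -2.245, 0.006]
ft_force: [-1.5, -0.7, -3.9]
grip_width: 0.342
grip_force: 25.0
```

Call:
send_rows --xyz '[[0,0,10],[0,0,20],[0,0,30],[0,0,40],[0,0,48],[0,0,53],[0,0,56],[0,0,58],[0,0,58],[0,0,58]]' --dr '[[0,0,0],[0,0,0],[0,0,0],[0,0,0],[0,0,0],[0,0,0],[0,0,0],[0,0,0],[0,0,0],[0,0,0]]'

```text
time: 6.92
position: [0.5662, -0.0307, 0.1268]
tool_rot: [2.193, 2.249, 0.0]
ft_force: [0.7, 1.1, -4.4]
grip_width: 0.345
grip_force: 25.0
```

```bash
python3 - <<'E'
from h import *
for i in range(2):
    st=get_state();im=get_image("wrist")
    to(.566,-.031,.124,.025,st);print(st["ft_force"])
E
```

```text
to xyz [-0.3 -0.3  2.8] dr [0.0006 0.0002 0.0001] pos [ 0.5662 -0.0307  0.1268] th 0.0251 t 6.92
[ 0.7498  1.0521 -4.4417]
to xyz [-0.3 -0.4  3. ] dr [0.0009 0.0002 0.0001] pos [ 0.5664 -0.0307  0.127 ] th 0.0251 t 6.97
[-0.1723  0.2058 -3.797 ]
```

Lower 3–4 mm, then open to 60 mm and rise.

Call:
send_rows --xyz '[[0,0,1],[0,0,2],[0,0,3],[0,0,3.5],[0,0,3.5],[0,0,3.5],[0,0,3.5],[0,0,3.5],[0,0,3.5],[0,0,3.5]]' --dr '[[0,0,0],[0,0,0],[0,0,0],[0,0,0],[0,0,0],[0,0,0],[0,0,0],[0,0,0],[0,0,0],[0,0,0]]'

```text
time: 7.85
position: [0.5663, -0.0309, 0.1246]
tool_rot: [2.193, 2.248, -0.0]
ft_force: [-3.2, -1.1, 6.2]
grip_width: 0.342
grip_force: 25.0
```

Call:
send_rows --xyz '[[0,0,0],[0,0,0],[0,0,0],[0,0,0],[0,0,0],[0,0,0],[0,0,-10],[0,0,-35],[0,0,-70],[0,0,-110]]' --dr '[[0,0,0],[0,0,0],[0,0,0],[0,0,0],[0,0,0],[0,0,0],[0,0,0],[0,0,0],[0,0,0],[0,0,0]]' --jaw 70

```text
time: 8.68
position: [0.5647, -0.0305, 0.2333]
tool_rot: [-2.191, -2.247, 0.003]
ft_force: [1.3, 0.4, 0.9]
grip_width: 0.804
grip_force: 0.0
```

```bash
python3 - <<'E'
from h import *
to(.62,.285,.36,1.12)
to(.62,.285,.36,-.45)
print(get_state()["joint_positions"])
E
```

```text
to xyz [ 314.1   62.9 -126.6] dr [-0.0026 -0.0025 -1.0946] pos [ 0.5647 -0.0305  0.2333] th 0.0254 t 8.68
to xyz [ 314.1   62.9 -126.6] dr [-0.0034  0.      0.4754] pos [ 0.5647 -0.0305  0.2333] th 0.0254 t 8.68
[ 0.5634  0.1959 -0.6285  1.6535  0.1171  1.3338 -0.0586]
```

Call:
send_rows --xyz '[[0,0,-40],[5,1,-80],[40,8,-107],[78,16,-107],[117,23,-107],[156,31,-107],[195,39,-107],[234,47,-107],[273,55,-107],[312,63,-107]]' --dr '[[0,0,-0.11],[0,0,-0.22],[0,0,-0.33],[0,0,-0.44],[0,0,-0.55],[0,0,-0.66],[0,0,-0.77],[0,0,-0.88],[0,0,-0.99],[0,0,-1.095]]'

```text
time: 9.52
position: [0.6214, 0.2843, 0.3408]
tool_rot: [0.695, 3.063, 0.0]
ft_force: [1.1, -0.9, -0.2]
grip_width: 0.807
grip_force: 0.0
```

Call:
send_rows --xyz '[[0,0,0],[0,0,0],[0,0,0],[0,0,0],[0,0,0],[0,0,0],[0,0,0],[0,0,0],[0,0,0],[0,0,0]]' --dr '[[0,0,0],[0,0,0],[0,0,0],[0,0,0],[0,0,0],[0,0,0],[0,0,0],[0,0,0],[0,0,0],[0,0,0]]'

```text
time: 10.35
position: [0.6212, 0.2826, 0.3401]
tool_rot: [0.703, 3.062, -0.0]
ft_force: [0.3, -0.3, -0.6]
grip_width: 0.805
grip_force: 0.0
```

```bash
python3 - <<'E'
from h import *
st=get_state();im=get_image("wrist");cv2.imwrite("pics/w3.png",im[:,:,::-1])
k=cam("wrist",st);to(.62,.285,.34,1.12,st);print(proj(k,[[.62,.285,.203],[.62,.285,.08]]))
E
```

```text
to xyz [2.1 1.6 0.1] dr [-0.0001  0.0001 -0.0003] pos [0.6212 0.2826 0.3401] th 1.1197 t 10.35
[[325.0068 228.4408]
 [324.3563 202.7396]]
```

View pics/w3.png

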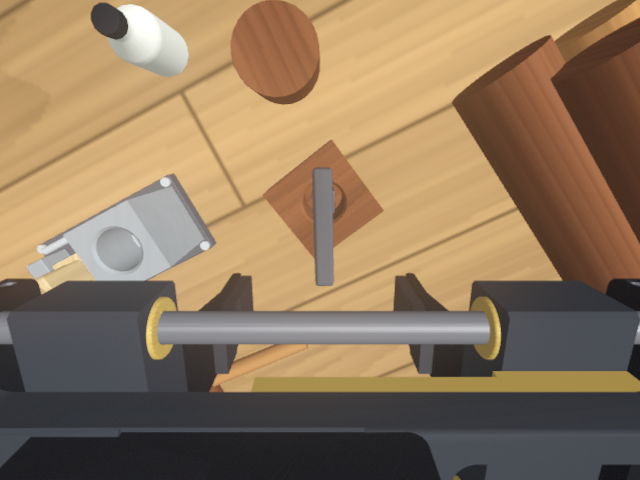

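```bash
python3 - <<'E'
from h import *
st=get_state();k=cam("wrist",st)
B=onz(k,[[322.3,168.5],[324.5,285]],.203);d=B[1]-B[0];print(B,B.mean(0),np.linalg.norm(d),np.arctan2(d[1],d[0]))
c=B.mean(0);to(c[0],c[1],.193,np.arctan2(d[1],d[0])+np.pi/2,st)
S=onz(k,[[383,210],[263,195]],.08);print("stand",S,S.mean(0),"hole",onz(k,[325,201],.08))
h=cv2.cvtColor(cv2.imread("pics/w3.png"),cv2.COLOR_BGR2HSV)
m=((h[...,1]<60)&(h[...,2]<170)).astype(np.uint8);m[:,:295]=0;m[:,350:]=0;m[:140]=0;m[292:]=0
cs,_=cv2.findContours(m,0,2);print(cv2.minAreaRect(max(cs,key=cv2.contourArea)))
# mouth from here
print("mouth",onz(k,[120,249],.13))
E
```

```text
[[0.5756 0.3042 0.203 ]
 [0.6646 0.2631 0.203 ]] [0.6201 0.2836 0.203 ] 0.09797984334007505 -0.4320644068671048
to xyz [  1.3   0.4 147.1] dr [-0.      0.0001 -0.0189] pos [0.6211 0.2827 0.3401] th 1.1199 t 10.4
stand [[0.6572 0.3425 0.08  ]
 [0.5814 0.2259 0.08  ]] [0.6193 0.2842 0.08  ] hole [[0.6185 0.2867 0.08  ]]
((323.5, 226.5), (117.0, 21.0), 90.0)
mouth [[0.563  0.0753 0.13  ]]
```

Call:
send_rows --xyz '[[1,0,30],[1,0,60],[1,0,90],[1,0,110],[1,0,125],[1,0,137],[1,0,144],[1,0,147],[1,0,147],[1,0,147]]' --dr '[[0,0,-0.018],[0,0,-0.018],[0,0,-0.018],[0,0,-0.018],[0,0,-0.018],[0,0,-0.018],[0,0,-0.018],[0,0,-0.018],[0,0,-0.018],[0,0,-0.018]]'

```text
time: 11.23
position: [0.6206, 0.2836, 0.194]
tool_rot: [0.674, 3.067, 0.001]
ft_force: [0.7, 1.0, -0.1]
grip_width: 0.807
grip_force: 0.0
```

Call:
send_rows --xyz '[[0,0,0],[0,0,0],[0,0,0],[0,0,0],[0,0,0],[0,0,0],[0,0,0],[0,0,0],[0,0,0],[0,0,0]]' --dr '[[0,0,0],[0,0,0],[0,0,0],[0,0,0],[0,0,0],[0,0,0],[0,0,0],[0,0,0],[0,0,0],[0,0,0]]' --jaw 5 --grip_force 60

```text
time: 12.07
position: [0.6202, 0.2832, 0.193]
tool_rot: [-0.674, -3.068, 0.0]
ft_force: [0.2, 0.5, 0.2]
grip_width: 0.178
grip_force: 60.0
```

```bash
python3 - <<'E'
from h import *
st=get_state();to(.5645,.0715,.36,1.52,st);print(st["ft_force"],st["grip_width"],st["joint_positions"])
E
```

```text
to xyz [ -38.2 -215.6 -167. ] dr [-0.0001 -0.0001 -0.382 ] pos [0.6202 0.2832 0.193 ] th 1.138 t 12.07
[0.1867 0.4803 0.1587] 0.17776801778135562 [ 0.1223  0.5479 -0.8492  1.401   0.4101  1.3748  0.4056]
```

Call:
send_rows --xyz '[[0,0,-20],[0,0,-50],[0,0,-85],[0,0,-120],[0,0,-150],[-6,-35,-155],[-12,-70,-155],[-20,-110,-155],[-20,-110,-155],[-20,-110,-155]]' --dr '[[0,0,0],[0,0,0],[0,0,0],[0,0,-0.08],[0,0,-0.16],[0,0,-0.24],[0,0,-0.32],[0,0,-0.382],[0,0,-0.382],[0,0,-0.382]]'

```text
time: 12.9
position: [0.5932, 0.1697, 0.3473]
tool_rot: [-0.093, -3.14, 0.005]
ft_force: [1.1, 1.3, -2.7]
grip_width: 0.175
grip_force: 60.0
```

Call:
send_rows --xyz '[[0,0,0],[0,0,0],[0,0,0],[0,0,0],[0,0,0],[0,0,0],[0,0,0],[0,0,0],[0,0,0],[0,0,0]]' --dr '[[0,0,0],[0,0,0],[0,0,0],[0,0,0],[0,0,0],[0,0,0],[0,0,0],[0,0,0],[0,0,0],[0,0,0]]'

```text
time: 13.73
position: [0.5923, 0.175, 0.348]
tool_rot: [0.08, 3.141, -0.0]
ft_force: [0.4, 0.1, -2.5]
grip_width: 0.173
grip_force: 60.0
```

```bash
python3 - <<'E'
from h import *
st=get_state();im=get_image("wrist");cv2.imwrite("pics/w4.png",im[:,:,::-1])
k=cam("wrist",st);to(.5645,.0715,.348,1.52,st);p=proj(k,[[.5645,.0715,.13],[.5645,.0715,.052]]);print(p)
x,y=(p[0]-[80,70]).astype(int).clip(0);a=im[y:y+140,x:x+160,::-1]
q=cv2.resize(a,(800,600),interpolation=cv2.INTER_CUBIC);s=get_image("side")
cv2.imwrite("pics/c4.png",np.vstack([cv2.resize(a,(480,420),interpolation=cv2.INTER_CUBIC),])) if 0 else None
cv2.imwrite("pics/c4.png",np.hstack([cv2.resize(im[...,::-1],(320,240)),np.zeros((240,0,3),np.uint8)]) if 0 else np.hstack([cv2.resize(a,(480,420),interpolation=cv2.INTER_CUBIC),cv2.resize(im[...,::-1],(320,240)).copy() if 0 else cv2.copyMakeBorder(cv2.resize(im[...,::-1],(320,240)),0,180,0,0,0)]));print(x,y)
E
```

```text
to xyz [  22.5 -104.8    0. ] dr [-0.0001  0.     -0.    ] pos [0.5923 0.175  0.348 ] th 1.52 t 13.73
[[220.8302 190.0685]
 [238.3004 181.4202]]
140 120
```

View pics/c4.png

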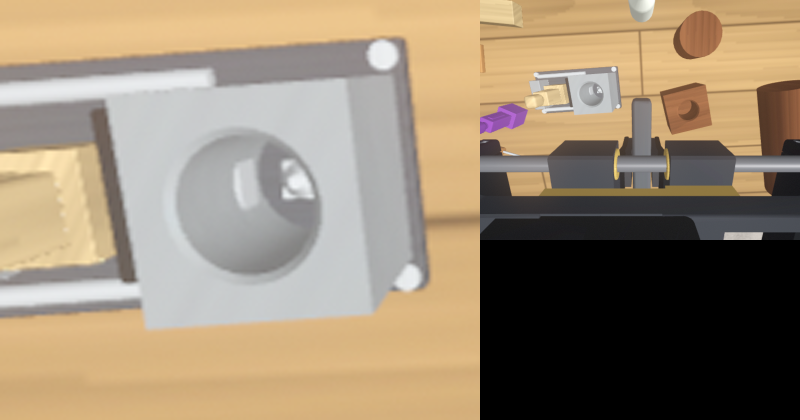

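```bash
python3 - <<'E'
from h import *
st=get_state();k=cam("wrist",st)
print("mouth",onz(k,[222.7,188],.13),"nose",onz(k,[238.7,180.2],.05))
E0=onz(k,np.array([[105,100],[345,78],[147,328],[372,312]])/3.+[140,120],.13);print(E0,E0.mean(0))
for i,j in((0,1),(2,3)):
    d=E0[j]-E0[i];print(np.arctan2(d[1],d[0])-np.pi/2)
to(.5645,.072,.348,1.52,st)
E
```

```text
mouth [[0.5625 0.0737 0.13  ]] nose [[0.5632 0.0717 0.05  ]]
[[0.5259 0.0307 0.13  ]
 [0.5229 0.1108 0.13  ]
 [0.6039 0.0328 0.13  ]
 [0.6021 0.1121 0.13  ]] [0.5637 0.0716 0.13  ]
0.03741578317042715
0.021791934980095462
to xyz [  22.5 -104.3    0. ] dr [-0.0001 -0.     -0.0001] pos [0.5923 0.175  0.348 ] th 1.5199 t 13.83
```

Call:
send_rows --xyz '[[12,-35,0],[23.5,-70,0],[23.5,-95,0],[23.5,-104,0],[23.5,-104,0],[23.5,-104,0],[23.5,-104,15],[23.5,-104,35],[23.5,-104,55],[23.5,-104,75]]' --dr '[[0,0,0],[0,0,0],[0,0,0],[0,0,0],[0,0,0],[0,0,0],[0,0,0],[0,0,0],[0,0,0],[0,0,0]]'

```text
time: 14.67
position: [0.5634, 0.0756, 0.2725]
tool_rot: [0.073, 3.14, 0.003]
ft_force: [-0.6, 0.1, -2.5]
grip_width: 0.179
grip_force: 60.0
```

```bash
python3 - <<'E'
from h import *
for n in("side",):
    im=get_image(n);st=get_state();print(st["ft_force"])
to(.5635,.072,.197,1.525)
E
```

```text
[-2.2081 -1.5411 -5.2194]
to xyz [-2.7 -2.9 71.2] dr [ 0.0012 -0.0059 -0.0009] pos [0.5613 0.0749 0.2682] th 1.5241 t 14.72
```

Call:
send_rows --xyz '[[0,0,10],[0,0,20],[0,0,30],[0,0,36],[0,0,38],[0,0,38],[0,0,38],[0,0,38],[0,0,38],[0,0,38]]' --dr '[[0,0,0],[0,0,0],[0,0,0],[0,0,0],[0,0,0],[0,0,0],[0,0,0],[0,0,0],[0,0,0],[0,0,0]]'

```text
time: 15.55
position: [0.5637, 0.0723, 0.2355]
tool_rot: [0.08, 3.14, -0.0]
ft_force: [0.7, -0.3, -2.2]
grip_width: 0.178
grip_force: 60.0
```

```bash
python3 - <<'E'
from h import *
to(.5635,.072,.197,1.525);print(get_state()["ft_force"],get_state()["torque"])
E
```

```text
to xyz [ 0.3 -0.3 38.5] dr [-0.0001  0.0008 -0.0052] pos [0.5637 0.0723 0.2355] th 1.5198 t 15.55
[ 0.6949 -0.3363 -2.1907] [ 0.1379 -0.1451  0.0347]
```

Call:
send_rows --xyz '[[0,0,3],[0,0,6],[0,0,9],[0,0,12],[0,0,15],[0,0,18],[0,0,21],[0,0,23],[0,0,24],[0,0,24]]' --dr '[[0,0,0],[0,0,0],[0,0,0],[0,0,0],[0,0,0],[0,0,0],[0,0,0],[0,0,0],[0,0,0],[0,0,0]]'

```text
time: 16.38
position: [0.5633, 0.0723, 0.2107]
tool_rot: [-0.08, -3.14, 0.0]
ft_force: [-0.9, -0.7, -2.4]
grip_width: 0.177
grip_force: 60.0
```

```bash
python3 - <<'E'
from h import *
to(.5635,.072,.197,1.525);print(get_state()["ft_force"],get_state()["torque"])
E
```

```text
to xyz [-0.2 -0.3 13.7] dr [-0.0001 -0.0005 -0.0049] pos [0.5633 0.0723 0.2107] th 1.5201 t 16.38
[-0.8957 -0.6768 -2.4319] [ 0.0452 -0.121   0.0052]
```

Call:
send_rows --xyz '[[0,0,2],[0,0,4],[0,0,6],[0,0,8],[0,0,10],[0,0,11],[0,0,12],[0,0,12.5],[0,0,12.5],[0,0,12.5]]' --dr '[[0,0,0],[0,0,0],[0,0,0],[0,0,0],[0,0,0],[0,0,0],[0,0,0],[0,0,0],[0,0,0],[0,0,0]]'

```text
time: 17.22
position: [0.5636, 0.0723, 0.1986]
tool_rot: [0.08, 3.141, -0.0]
ft_force: [-0.1, -0.1, -2.1]
grip_width: 0.181
grip_force: 60.0
```

```bash
python3 - <<'E'
from h import *
to(.5635,.072,.197,1.525);print(get_state()["ft_force"],get_state()["torque"],get_state()["joint_positions"])
E
```

```text
to xyz [ 0.  -0.4  1.6] dr [-0.      0.0001 -0.005 ] pos [0.5636 0.0723 0.1986] th 1.52 t 17.22
[-0.0609 -0.0626 -2.0512] [ 0.017  -0.1797  0.0088] [ 0.6335  0.2952 -0.9481  1.6889  0.2489  1.2857  1.1552]
```

Call:
send_rows --xyz '[[0,0,0],[0,0,0],[0,0,0],[0,0,0],[0,0,0],[0,0,0],[0,0,0],[0,0,0],[0,0,0],[0,0,0]]' --dr '[[0,0,0.07],[0,0,0.14],[0,0,0.21],[0,0,0.28],[0,0,0.35],[0,0,0.42],[0,0,0.49],[0,0,0.56],[0,0,0.63],[0,0,0.7]]'

```text
time: 18.05
position: [0.5632, 0.072, 0.1985]
tool_rot: [-1.156, -2.921, 0.002]
ft_force: [0.3, -0.7, -1.4]
grip_width: 0.181
grip_force: 60.1
```

```bash
python3 - <<'E'
from h import *
to(.5635,.072,.1986,.3);print(get_state()["ft_force"],get_state()["torque"],get_state()["grip_width"])
E
```

```text
to xyz [-0.2  0.2 -0.1] dr [-0.0011  0.0005  0.5172] pos [0.5632 0.072  0.1985] th 0.8172 t 18.05
[ 0.3122 -0.6916 -1.3713] [-0.2615  0.0981  0.2294] 0.18105606213910505
```

Call:
send_rows --xyz '[[0,0,0],[0,0,0],[0,0,0],[0,0,0],[0,0,0],[0,0,0],[0,0,0],[0,0,0],[0,0,0],[0,0,0]]' --dr '[[0,0,0.06],[0,0,0.12],[0,0,0.18],[0,0,0.24],[0,0,0.3],[0,0,0.35],[0,0,0.4],[0,0,0.44],[0,0,0.48],[0,0,0.48]]'

```text
time: 18.88
position: [0.5631, 0.072, 0.1985]
tool_rot: [-1.814, -2.565, 0.002]
ft_force: [-1.3, -0.8, -1.3]
grip_width: 0.179
grip_force: 60.1
```

```bash
python3 - <<'E'
from h import *
st=get_state();to(.5635,.072,.1986,.3);print(st["ft_force"],st["torque"],st["grip_width"])
E
```

```text
to xyz [-0.1  0.3 -0.1] dr [-0.0011  0.0007  0.0395] pos [0.5631 0.072  0.1985] th 0.3395 t 18.88
[-1.3144 -0.8079 -1.254 ] [-0.3141  0.2587  0.1669] 0.17894278363248037
```

Call:
send_rows --xyz '[[0,0,0],[0,0,0],[0,0,0],[0,0,0],[0,0,0],[0,0,0],[0,0,0],[0,0,0],[0,0,0],[0,0,0]]' --dr '[[0,0,0.02],[0,0,0.04],[0,0,0.06],[0,0,0.08],[0,0,0.1],[0,0,0.12],[0,0,0.12],[0,0,0.12],[0,0,0.12],[0,0,0.12]]'

```text
time: 19.72
position: [0.5635, 0.0723, 0.1985]
tool_rot: [-1.964, -2.452, 0.0]
ft_force: [-2.2, -1.2, -1.0]
grip_width: 0.178
grip_force: 60.1
```

```bash
python3 - <<'E'
from h import *
st=get_state();to(.5635,.072,.1986,.2);print(st["ft_force"],st["torque"],st["grip_width"])
E
```

```text
to xyz [-0.3 -0.  -0.1] dr [-0.0002  0.0001  0.02  ] pos [0.5635 0.0723 0.1985] th 0.22 t 19.72
[-2.1872 -1.1909 -1.0007] [-0.476   0.4746  0.2214] 0.17821227739924378
```

Call:
send_rows --xyz '[[0,0,0],[0,0,0],[0,0,0],[0,0,0],[0,0,0],[0,0,0],[0,0,0],[0,0,0],[0,0,0],[0,0,0]]' --dr '[[0,0,0.01],[0,0,0.02],[0,0,0.03],[0,0,0.04],[0,0,0.05],[0,0,0.06],[0,0,0.06],[0,0,0.06],[0,0,0.06],[0,0,0.06]]'

```text
time: 20.55
position: [0.5635, 0.0724, 0.1985]
tool_rot: [2.037, 2.392, -0.0]
ft_force: [-1.9, -1.7, -1.7]
grip_width: 0.174
grip_force: 60.2
```

```bash
python3 - <<'E'
from h import *
st=get_state();to(.5635,.072,.1986,.2);print(st["ft_force"],st["torque"],st["grip_width"])
im=get_image("scene")[:,:,::-1];s=get_image("wrist")[:,:,::-1]
cv2.imwrite("pics/c5.png",np.hstack([cv2.resize(im[230:350,280:400],(400,400),interpolation=cv2.INTER_CUBIC),cv2.resize(s,(400,300)).copy() if 0 else cv2.resize(s[0:400,120:520],(400,400))]))
E
```

```text
to xyz [-0.4 -0.  -0.1] dr [-0.0001  0.0001 -0.0399] pos [0.5635 0.0724 0.1985] th 0.1601 t 20.55
[-1.9324 -1.7474 -1.7307] [-0.4706  0.5619  0.278 ] 0.1739434205935739
```

View pics/c5.png

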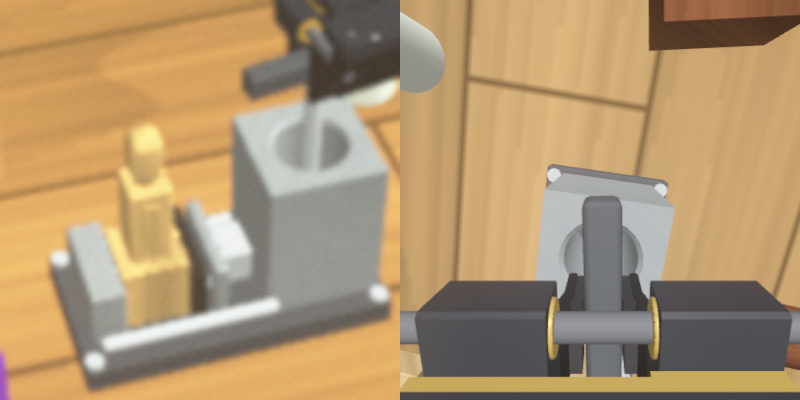

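Call:
send_rows --xyz '[[0,0,0],[0,0,0],[0,0,0],[0,0,0],[0,0,0],[0,0,0],[0,0,0],[0,0,0],[0,0,0],[0,0,0]]' --dr '[[0,0,0.02],[0,0,0.04],[0,0,0.06],[0,0,0.08],[0,0,0.1],[0,0,0.1],[0,0,0.1],[0,0,0.1],[0,0,0.1],[0,0,0.1]]'

```text
time: 21.48
position: [0.5635, 0.0724, 0.1985]
tool_rot: [-2.153, -2.287, 0.0]
ft_force: [-1.8, -1.2, -1.2]
grip_width: 0.177
grip_force: 60.8
```

```bash
python3 - <<'E'
from h import *
st=get_state();to(.5635,.072,.1986,.2);print(st["ft_force"],st["torque"],st["grip_width"])
im=get_image("wrist");h=cv2.cvtColor(im,cv2.COLOR_RGB2HSV)
cv2.imwrite("pics/w6.png",im[:,:,::-1])
for r in range(205,285,15):
    v=h[r,250:400,2].astype(int); g=np.nonzero(v<125)[0]+250;print(r,g.min() if len(g) else 0,g.max() if len(g) else 0)
E
```

```text
to xyz [-0.4 -0.  -0.1] dr [-0.0001  0.     -0.1397] pos [0.5635 0.0724 0.1985] th 0.0603 t 21.48
[-1.7698 -1.2455 -1.2259] [-0.3528  0.4983  0.9037] 0.17683644764674863
205 301 338
220 300 339
235 300 348
250 285 356
265 302 356
280 288 358
```

Call:
send_rows --xyz '[[0,0,0],[0,0,0],[0,0,0],[0,0,0],[0,0,0],[0,0,0],[0,0,0],[0,0,0],[0,0,0],[0,0,0]]' --dr '[[0,0,-0.03],[0,0,-0.06],[0,0,-0.09],[0,0,-0.12],[0,0,-0.15],[0,0,-0.18],[0,0,-0.2],[0,0,-0.2],[0,0,-0.2],[0,0,-0.2]]'

```text
time: 22.37
position: [0.5635, 0.0723, 0.1984]
tool_rot: [-1.916, -2.489, -0.0]
ft_force: [-1.5, -0.5, -3.1]
grip_width: 0.177
grip_force: 60.1
```

```bash
python3 - <<'E'
from h import *
st=get_state();to(.5635,.072,.1986,.2);print(st["ft_force"],st["torque"],st["grip_width"])
E
```

```text
to xyz [-0.3 -0.1 -0.2] dr [-0.0001 -0.0002  0.0588] pos [0.5635 0.0723 0.1984] th 0.2588 t 22.37
[-1.5329 -0.4533 -3.0991] [-0.2531  0.3294 -0.0608] 0.17707209806165436
```

Call:
send_rows --xyz '[[0,0,-5],[0,0,-10],[0,0,-16],[0,0,-24],[0,0,-34],[0,0,-50],[0,0,-75],[0,0,-100],[0,0,-130],[0,0,-150]]' --dr '[[0,0,0],[0,0,0],[0,0,0],[0,0,0],[0,0,0],[0,0,0],[0,0,0],[0,0,0],[0,0,0],[0,0,0]]'

```text
time: 23.2
position: [0.5644, 0.073, 0.3528]
tool_rot: [1.912, 2.488, 0.006]
ft_force: [0.2, 0.4, -2.0]
grip_width: 0.177
grip_force: 60.0
```

```bash
python3 - <<'E'
from h import *
st=get_state();print(st["joint_positions"],st["ft_force"],st["torque"]);to(.62,.2845,.348,1.12,st);to(.575,.17,.348,.9,st)
E
```

```text
[ 0.4962  0.1772 -0.772   1.4513  0.1242  1.5576 -0.0086] [ 0.204   0.404  -2.0322] [ 0.0115 -0.1976 -0.0189]
to xyz [190.  108.1   5.2] dr [ 0.0045  0.003  -0.8597] pos [0.5644 0.073  0.3528] th 0.2603 t 23.2
to xyz [91.  35.1  4.9] dr [ 0.0047  0.0025 -0.6397] pos [0.5644 0.073  0.3528] th 0.2603 t 23.2
```

Call:
send_rows --xyz '[[25,14,0],[52,30,0],[80,46,0],[108,62,0],[136,78,0],[160,91,0],[180,102,0],[190,108,0],[190,108,0],[190,108,0]]' --dr '[[0,0,-0.11],[0,0,-0.22],[0,0,-0.33],[0,0,-0.44],[0,0,-0.55],[0,0,-0.66],[0,0,-0.77],[0,0,-0.86],[0,0,-0.86],[0,0,-0.86]]'

```text
time: 24.03
position: [0.6191, 0.2844, 0.3491]
tool_rot: [-0.704, -3.062, -0.002]
ft_force: [-0.3, -0.9, -1.8]
grip_width: 0.178
grip_force: 60.0
```

Call:
send_rows --xyz '[[0,0,0],[0,0,0],[0,0,0],[0,0,0],[0,0,5],[0,0,15],[0,0,25],[0,0,35],[0,0,40],[0,0,40]]' --dr '[[0,0,0],[0,0,0],[0,0,0],[0,0,0],[0,0,0],[0,0,0],[0,0,0],[0,0,0],[0,0,0],[0,0,0]]'

```text
time: 24.87
position: [0.6185, 0.283, 0.306]
tool_rot: [-0.702, -3.06, 0.004]
ft_force: [-0.0, -0.4, -2.2]
grip_width: 0.18
grip_force: 60.0
```

```bash
python3 - <<'E'
from h import *
st=get_state();to(.6195,.2848,.193,1.138,st);print(st["ft_force"])
im=get_image("wrist");cv2.imwrite("pics/w7.png",im[:,:,::-1])
E
```

```text
to xyz [ -0.4   2.4 113. ] dr [-0.003 -0.002 -0.018] pos [0.6185 0.283  0.306 ] th 1.12 t 24.87
[-0.0413 -0.4193 -2.1704]
```

View pics/w7.png

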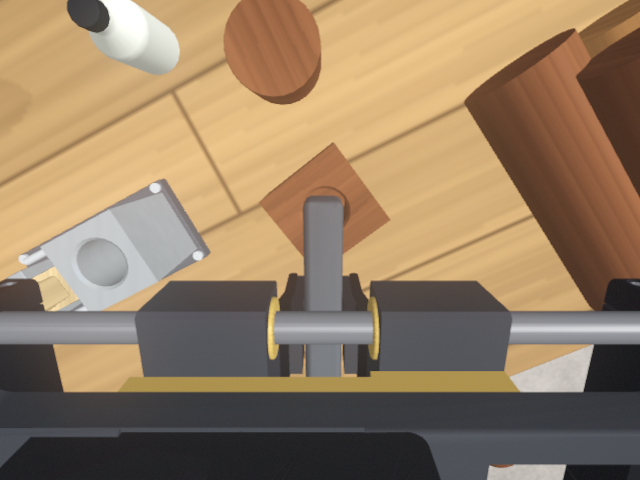

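Call:
send_rows --xyz '[[0,1.5,10],[0,1.5,25],[0,1.5,40],[0,1.5,52],[0,1.5,62],[0,1.5,72],[0,1.5,82],[0,1.5,92],[0,1.5,100],[0,1.5,105]]' --dr '[[0,0,-0.018],[0,0,-0.018],[0,0,-0.018],[0,0,-0.018],[0,0,-0.018],[0,0,-0.018],[0,0,-0.018],[0,0,-0.018],[0,0,-0.018],[0,0,-0.018]]'

```text
time: 25.75
position: [0.6195, 0.2848, 0.2022]
tool_rot: [-0.674, -3.068, 0.001]
ft_force: [-1.0, -0.2, -2.6]
grip_width: 0.178
grip_force: 60.0
```

Call:
send_rows --xyz '[[0,0,0],[0,0,2],[0,0,3],[0,0,4],[0,0,4],[0,0,4],[0,0,4],[0,0,4],[0,0,4],[0,0,4]]' --dr '[[0,0,0],[0,0,0],[0,0,0],[0,0,0],[0,0,0],[0,0,0],[0,0,0],[0,0,0],[0,0,0],[0,0,0]]'

```text
time: 26.58
position: [0.6197, 0.2851, 0.1996]
tool_rot: [0.675, 3.068, -0.0]
ft_force: [0.3, 0.2, -2.3]
grip_width: 0.172
grip_force: 60.0
```

```bash
python3 - <<'E'
from h import *
st=get_state();to(.6195,.2848,.193,1.138,st);print(st["ft_force"],st["torque"])
E
```

```text
to xyz [ 0.1 -0.3  6.6] dr [ 0.      0.0001 -0.    ] pos [0.6197 0.2851 0.1996] th 1.138 t 26.58
[ 0.2818  0.2053 -2.3309] [ 0.0678 -0.1143  0.0146]
```

Call:
send_rows --xyz '[[0,0,1],[0,0,2],[0,0,3],[0,0,4],[0,0,5],[0,0,6],[0,0,7],[0,0,7],[0,0,7],[0,0,7]]' --dr '[[0,0,0],[0,0,0],[0,0,0],[0,0,0],[0,0,0],[0,0,0],[0,0,0],[0,0,0],[0,0,0],[0,0,0]]'

```text
time: 27.42
position: [0.6198, 0.2851, 0.193]
tool_rot: [0.674, 3.068, 0.0]
ft_force: [0.1, -0.8, 0.4]
grip_width: 0.181
grip_force: 60.0
```

```bash
python3 - <<'E'
from h import *
st=get_state();to(.6195,.2848,.193,1.138,st);print(st["ft_force"],st["torque"])
E
```

```text
to xyz [ 0.1 -0.4 -0. ] dr [0.0003 0.0004 0.    ] pos [0.6198 0.2851 0.193 ] th 1.138 t 27.42
[ 0.1083 -0.7648  0.4322] [-0.0716  0.0126  0.0404]
```

Bottom reached (weight taken off). Open and rise.

Call:
send_rows --xyz '[[0,0,0],[0,0,0],[0,0,0],[0,0,0],[0,0,0],[0,0,0],[0,0,0],[0,0,0],[0,0,0],[0,0,0]]' --dr '[[0,0,0],[0,0,0],[0,0,0],[0,0,0],[0,0,0],[0,0,0],[0,0,0],[0,0,0],[0,0,0],[0,0,0]]' --jaw 70

```text
time: 28.25
position: [0.6197, 0.285, 0.1925]
tool_rot: [0.675, 3.068, -0.0]
ft_force: [0.5, -0.9, -0.6]
grip_width: 0.784
grip_force: 0.0
```

Call:
send_rows --xyz '[[0,0,-5],[0,0,-15],[0,0,-35],[0,0,-60],[0,0,-90],[0,0,-120],[0,0,-140],[0,0,-147],[0,0,-147],[0,0,-147]]' --dr '[[0,0,0],[0,0,0],[0,0,0],[0,0,0],[0,0,0],[0,0,0],[0,0,0],[0,0,0],[0,0,0],[0,0,0]]'

```text
time: 29.08
position: [0.6195, 0.2851, 0.3391]
tool_rot: [-0.674, -3.068, 0.001]
ft_force: [-0.4, 1.0, 0.0]
grip_width: 0.809
grip_force: 0.0
```

```bash
python3 - <<'E'
from h import *
st=get_state();w=get_image("wrist")[:,:,::-1];s=get_image("side")[:,:,::-1]
cv2.imwrite("pics/c8.png",np.hstack([cv2.resize(w[100:340,20:420],(400,240)),cv2.resize(s[200:400,180:380],(400,400),interpolation=cv2.INTER_CUBIC)[:240] if 0 else cv2.resize(s[230:380,190:440],(400,240),interpolation=cv2.INTER_CUBIC)]))
print(st["position"],st["ft_force"])
E
```

```text
[0.6195 0.2851 0.3391] [-0.4031  0.9679  0.0363]
```

View pics/c8.png

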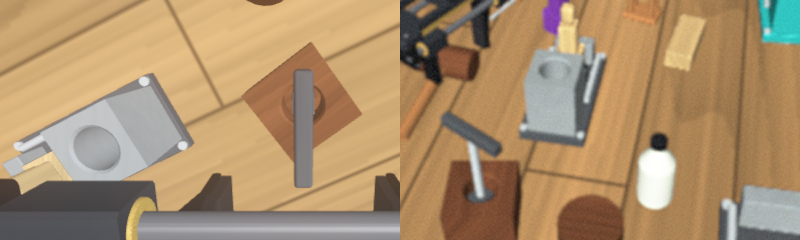

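The key stands upright in its stand (bar at about (303,128) in the left crop), and the figure is upright in the clamp, so I'm handing the job in.

```bash
python3 -c "
from bench import *
print(close_job())"
```

```text
the job is handed in; nothing more can be done
None
```

I handed the job in at about 29 s of the 69 s allowed; no verdict came back. The figure stands upright in the clamp, the stem was turned until the torque jumped to 0.9 N m at its stop, and the key is back upright in its stand with the gripper clear.

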